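# Refit the glass of a kitchen puck light

## Task

The glass and screw ring of the kitchen puck light have been washed: drop the glass into the open lamp with its flat side down, so that it lies level in its cell, and let go of it. Then set the ring over it, feel for where it drops onto its thread, screw it down clockwise until it is snug on the glass, and let go. Snug, not tight: too much force cracks the glass; leave the mug, tomato and avocado where they are.

Things in the scene. Friction and masses are not known exactly. Their poses are not given: they have to be found in the camera images.
- lamp: Round puck light standing face up, fixed. Origin: centre of its underside, on its axis; z up; its yaw means nothing. Dark foot 112 mm across, 6 mm high; white finned body 86 mm across up to z = 20; then an aluminium neck, 57 mm outside, with the cell inside and thread ramps outside.
- cell (a point): Centre of the mouth of the lamp's open cell, 43 mm above its underside. The cell is 50.4 mm wide. In it a sprung rubber gasket carries the glass: its top lies 3 to 5 mm below this point (differs from lamp to lamp) and yields 1 mm per 15 N.
- thread (a point): On the lamp's axis at the flat tops of its four thread ramps, 41 mm above its underside. Ramps: 66 mm across overall, 66 degrees long each, with four 24 degree gaps between. The gaps' angle is visible from above but NOT given by any listed pose. Clockwise from above screws down, 4.2 mm per rad; anticlockwise from a gap is blocked by a ramp's end.
- glass: Stepped opal glass, about 60 g: round flange 48 mm across, 7 mm thick, lower edge chamfered, and on it a round block 28 mm across; 23 mm high in all. Origin: centre of its flat underside; z up through the block. Starts flat side down. Grip the block, fingertips just above the flange. Has 1.2 mm play all round in the cell.
- ring: Aluminium screw ring, about 90 g, like a jar band. Skirt 76 mm outside, 69 mm inside, 16 mm high, then a 4 mm top plate (z = 16 to 20) with a 36 mm hole. Origin: centre of the skirt's lower edge; z up. Riding on the ramps' tops its origin is 40 mm above the lamp's; dropped through the gaps onto the seated glass, 29 to 31 mm.
- ring_ears (a point): On the ring's axis, 29 mm above its origin, midway between two upright ears on the plate, at the ring's +x and -x sides: each 20 mm wide, 4 mm thick, 18 mm high (z = 20 to 38), outer faces 46 mm apart and square to x. Grip both at once across x from above, fingertips about 2 mm above the plate.
- ring_pins (a point): On the ring's axis, 3.7 mm above its origin, level with four inward pins, 5 mm thick, at 45, 135, 225, 315 degrees from x. They drop through the gaps of the thread, then run under the ramps: clockwise the ring turns almost freely for 0.2 to 0.9 rad before its plate begins to press on the glass.
- ring_face (a point): On the ring's axis, 16 mm above its origin: the plate's underside, which presses on the flange of the glass. Snug is 8 to 20 N there (at least 4 N must remain after letting go); above 30 N the glass cracks. If you neither push nor pull on the ring, it is felt as a torque about the axis of about 0.02 N m per N: stop near 0.25 N m.
- tomato: Bystander: red tomato, 72 mm across, on the wooden board beyond the lamp. Origin: its underside.
- avocado: Bystander: half avocado, 68 mm across, on the wooden board. Origin: its underside.
- mug: Bystander: white mug, 76 mm across, 90 mm high, at the right of the work. Origin: its underside.

How it is judged:
On the way, in this order (a step that is already met when the one before it is completed fails the run):
1. the glass lies level in the lamp's cell, let go, before the ring goes on (horizontal distance between glass and lamp below 0.003 m and z of glass in the frame of lamp below 0.0412 m and angle between glass's own z axis and vertical below 0.06 rad and contact force between the fingers and glass below 0.1 N and distance between ring and lamp above 0.08 m), for 0.2 s.
2. the ring has dropped onto the thread over the glass (horizontal distance between glass and lamp below 0.003 m and z of glass in the frame of lamp below 0.0412 m and angle between each of glass, ring's own z axis and vertical below 0.06 rad and horizontal distance between ring and lamp below 0.004 m and z of ring in the frame of lamp below 0.0325 m), for 0.1 s.
At the end, for the whole second after the job is handed in: Glass level (0.06 rad) in the cell, within 3 mm of the axis, underside at most 41.2 mm above the lamp's; ring level on the thread, within 4 mm of the axis, origin at most 32.5 mm above the lamp's, pressing the glass with over 4 N by itself; at rest and let go (all of step 2 and contact force between ring and glass above 4 N and linear speed of ring below 0.01 m/s and contact force between the fingers and ring below 0.1 N); the robot touches nothing.
It fails at once if the ring presses on the glass with more than 30 N (it cracks) (contact force between ring and glass above 30 N).
It fails at once if the glass is jammed against the lamp's foot and body with more than 30 N (contact force between glass and lamp above 30 N).
It fails at once if the tomato, avocado or mug is pushed more than 30 mm (distance of any of tomato, avocado, mug from where it was at the start of the episode above 0.03 m).
It also fails if it takes over 72 s, if anything falls off the work surface, if the arm or the gripper's body presses on something with over 40 N, if the wrist force passes 120 N, or if a joint passes its speed limit or range.

## Robot

A 7-joint arm with a two-finger parallel gripper is mounted at the origin on the work surface. World frame = base frame: x ahead of the robot, y to its left, z up, the work surface at z = 0. Lengths are in m, angles in rad, forces in N, time in s.
With the tool pointing down it reaches from about 0.4 to 0.85 m from the base axis. Payload 4.5 kg.
Tool frame: the origin (TCP) lies midway between the tips of the shut fingers; the grasp point (between the pads) lies 19 mm behind it; z points along the fingers, y is the line along which they close (so a half turn about z gives the same grasp; the last joint's range is limited). The gripper opens to 88 mm and grips with 3 to 60 N. Pads are 18 mm wide; open, the fingers measure 123 mm over their backs; the gripper's body (75 mm by 187 mm) begins 45 mm behind the grasp point.
Start: joints at [1.282, 0.689, -0.195, 1.565, 0.157, 0.902, -0.215], TCP at [0.198, -0.593, 0.205] pointing down, gripper open.
Joint ranges: [-3.01, 3.01], [-0.46, 2.08], [-1.47, 1.51], [0.13, 2.56], [-1, 4.14], [0.04, 2.09], [-2.66, 2.66]. Speed limits (rad/s): [2.57, 2.57, 3.14, 3.14, 3.14, 3.14, 3.14].

## Interface

Orientations are given as a unit quaternion [x, y, z, w].
In Python, from plant import * gives the robot as it stands.
- The arm moves only by the tool send_rows, never from a script. Its argument "targets" is a list of rows, each a list of 2 entries, a list of its own where there are three numbers: the shift along the tool's x, y, z in units of 0.3 m (1.0 is 0.3 m), then the turn, a rotation vector about the tool's x, y, z in units of pi rad (1.0 is pi rad). A call has 1 to 12 rows; each row is the pose to reach, as a shift and turn from the pose commanded when the call began, along the tool's axes at that moment, turning the shorter way round; what a row does not reach only later rows make up. A row lasts 1/8 s, in which the tool goes at most 62.5 mm and 10.7 degrees, less where a joint would pass 70% of its speed; a pose out of reach is approached as far as the arm can. A call with a number of a shift or a turn outside -1 to 1 is refused whole. A call with a gripper value outside its range is refused whole. "fingers" is the opening, from 0 (shut) to 1 (fully open), set as the call begins (left out, the last holds). The fingers move at their own pace and stop on an object; "newtons" is the grip in N (left out, the last holds). Time passes only in rows, so rows that repeat a pose let the fingers close. It gives the time, the measured TCP pose, the force, the opening and the grip force at its end, in the units of the state.
- get_state(): the state, without advancing time (a new reading comes with each control period).
- snapshot(name): name is "side" or "top"; returns a dict with "img" (400x640x3 uint8, blue, green, red), "fx", "fy", "cx", "cy" (pixels), "cam_to_world" (4x4, takes a point from camera to world coordinates). Camera axes: x right, y down, z forward; pixel columns grow to the right and rows downward; lengths in m; the calibration is good to about 2 mm. A picture is of the moment at which its call begins. There is no depth.
- finish_job(): hands the job in; it is judged then, once.
The state is a dict: "clock": time; "q": joint angles; "qd": joint speeds; "joint_torque": joint torques, N m; "tool_pos": TCP position; "eef_rot": TCP orientation; "contact_force": force on the tool from outside, world axes, zero at the start; "moment": the same for the moment, N m; "opening": opening from 0.0 (shut) to 1.0 (fully open); "finger_force": force on a finger pad.
Only numpy, scipy, OpenCV 4.12 (cv2) and the standard library are available. Lean on these libraries where they do the work, as an engineer would, in place of code of your own. Each camera call takes 0.05 s, during which the arm holds its last target. There are 200 camera calls.

## Working session

There is one attempt and no reset: what is moved stays moved. The work goes in short steps, Python scripts to look and compute and a tool call to move; the robot and the scene stay as the last step left them, time stands still between calls to the robot, and variables do not carry over. Pictures are saved under pics/ and viewed, at most 10 in all, crops included, and the job is handed in when it is done.

Besides the shell and the picture viewer there is one more tool, called after "Call:" as name([rows], argument=value, ...), one row to a line, values as JSON. send_rows: Moves the arm, as the interface text tells. Its arguments: {"type":"object","properties":{"targets":{"type":"array"},"fingers":{"type":"number"},"newtons":{"type":"number"}},"required":["targets"]}

```bash
mkdir -p pics; ls
python3 - <<'E'
from plant import *
import cv2,numpy as np
np.set_printoptions(precision=4,suppress=True)
s=get_state();print({k:np.round(v,3) for k,v in s.items()})
for n in("side","top"):
    d=snapshot(n);cv2.imwrite(f"pics/{n}0.png",d["img"]);print(n,d["fx"],d["fy"],d["cx"],d["cy"]);print(np.array(d["cam_to_world"]))
E
```

```text
pics
{'clock': np.float64(0.0), 'q': array([ 1.282,  0.69 , -0.194,  1.566,  0.157,  0.902, -0.215]), 'qd': array([ 0.   , -0.   ,  0.   , -0.002, -0.002, -0.   ,  0.001]), 'joint_torque': array([  0.001, -52.756,  -1.267, -15.343,  -0.053,   0.007,   0.   ]), 'tool_pos': array([ 0.198, -0.592,  0.204]), 'eef_rot': array([ 0.987,  0.161, -0.   , -0.001]), 'contact_force': array([-0.416, -0.791,  0.478]), 'moment': array([ 0.028,  0.005, -0.027]), 'finger_force': np.float64(0.0), 'opening': np.float64(0.997)}
side 473.3655088986935 473.3655088986935 313.3341195572322 201.64376251175267
[[-0.9466 -0.1756  0.2706  0.2262]
 [-0.3226  0.5167 -0.7931  0.9908]
 [-0.0006 -0.838  -0.5457  0.7903]
 [ 0.      0.      0.      1.    ]]
top 370.00229924149255 370.00229924149255 319.6547583687165 203.73798544454368
[[-0.0004 -0.9879  0.155   0.4425]
 [-1.     -0.0001 -0.0031 -0.094 ]
 [ 0.0031 -0.155  -0.9879  1.1577]
 [ 0.      0.      0.      1.    ]]
```

View pics/side0.png

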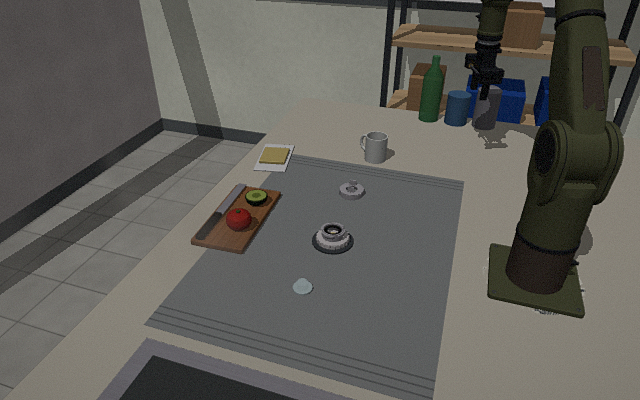

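View pics/top0.png

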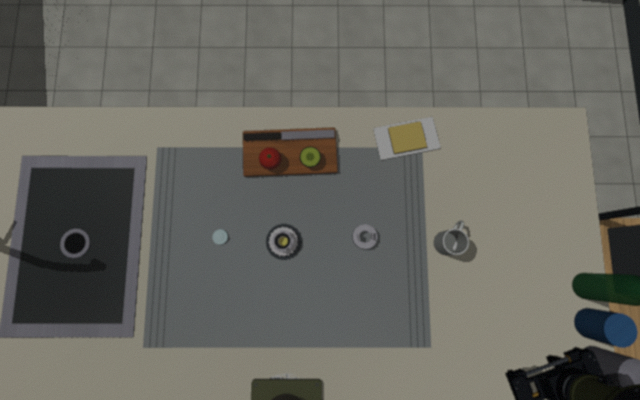

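Side view: glass (302,287), lamp (333,236), ring (351,190). Top view: glass (220,237), lamp (284,241), ring (365,237). The mug is at top (456,241). I'll enlarge these areas.

```bash
cat > h.py <<'E'
from plant import *
import cv2,numpy as np
from scipy.spatial.transform import Rotation as R
np.set_printoptions(precision=4,suppress=True)
def avg(n,k=6):
    L=[snapshot(n) for _ in range(k)];d=L[0];d["img"]=np.mean([l["img"] for l in L],0).astype(np.float32)
    d["T"]=np.array(d["cam_to_world"]);return d
def crop(d,u,v,h=22,s=6):
    a=d["img"][v-h:v+h,u-h:u+h];a=cv2.resize(a,None,fx=s,fy=s,interpolation=cv2.INTER_CUBIC)
    a=(a-a.min())/(a.max()-a.min());return (255*np.clip(a,0,1)**.7).astype(np.uint8)
def ray(d,uv):
    r=d["T"][:3,:3]@np.array([(uv[0]-d["cx"])/d["fx"],(uv[1]-d["cy"])/d["fy"],1]);return d["T"][:3,3],r/np.linalg.norm(r)
def atz(d,uv,z):
    o,r=ray(d,uv);return o+r*(z-o[2])/r[2]
def tri(d1,a,d2,b):
    A=[];B=[]
    for d,p in((d1,a),(d2,b)):
        o,r=ray(d,p);P=np.eye(3)-np.outer(r,r);A.append(P);B.append(P@o)
    x=np.linalg.lstsq(np.vstack(A),np.hstack(B),rcond=None)[0]
    return x
def proj(d,p):
    c=(np.linalg.inv(d["T"])@np.append(p,1))[:3];return np.array([d["cx"]+d["fx"]*c[0]/c[2],d["cy"]+d["fy"]*c[1]/c[2]])
E
python3 - <<'E'
from h import *
import pickle
t=avg("top");s=avg("side");pickle.dump((t,s),open("d0.pkl","wb"))
m=np.vstack([np.hstack([crop(t,*p) for p in((220,237),(284,241),(365,237))]),np.hstack([crop(s,*p) for p in((302,287),(333,236),(351,190))])])
cv2.imwrite("pics/m0.png",m)
E
```

```text
(no output)
```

View pics/m0.png

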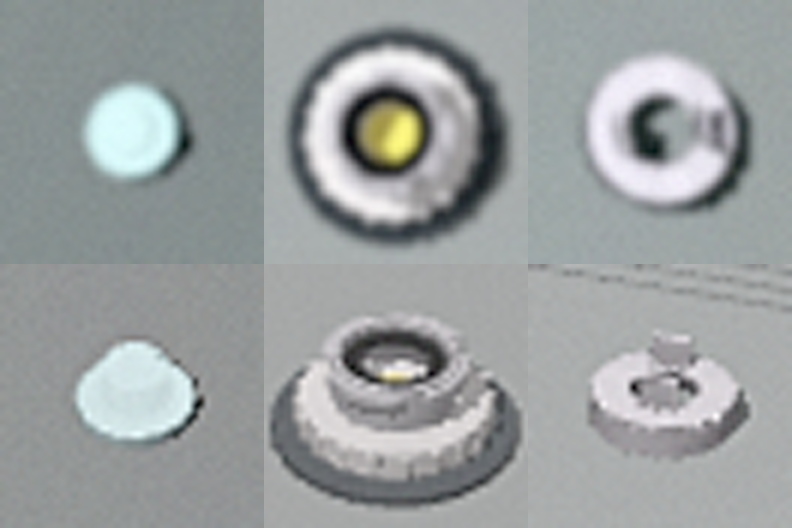

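Top row: glass outline centred at (132,131), the lamp's concentric circles, and the ring with its right ear at (715,129). Side row: the ring's far ear is at (674,348) and the lamp neck shows a dark cell. I'll fit the model outlines in both views.

```bash
cat > fit.py <<'E'
from h import *
from scipy.ndimage import map_coordinates
from scipy.optimize import differential_evolution
th=np.linspace(0,2*np.pi,90,endpoint=False)
def outline(d,p,circ):
    P=[]
    for r,z in circ:
        w=np.c_[p[0]+r*np.cos(th),p[1]+r*np.sin(th),np.full(90,p[2]+z)]
        c=(w-d["T"][:3,3])@d["T"][:3,:3];P.append(np.c_[d["cx"]+d["fx"]*c[:,0]/c[:,2],d["cy"]+d["fy"]*c[:,1]/c[:,2]])
    h=cv2.convexHull(np.vstack(P).astype(np.float32))[:,0];h=np.vstack([h,h[:1]])
    s=np.r_[0,np.cumsum(np.linalg.norm(np.diff(h,axis=0),axis=1))];q=np.linspace(0,s[-1],120)
    c=np.c_[np.interp(q,s,h[:,0]),np.interp(q,s,h[:,1])][:-1]
    t=np.roll(c,-1,0)-np.roll(c,1,0);n=np.c_[t[:,1],-t[:,0]];n/=np.linalg.norm(n,axis=1)[:,None]
    n*=np.sign(((c-c.mean(0))*n).sum(1))[:,None];return c,n
def score(d,g,p,parts):
    S=0
    for sg,circ in parts:
        c,n=outline(d,p,circ);f=lambda x:map_coordinates(g,[x[:,1],x[:,0]],order=1)
        S+=sg*np.mean(np.clip(sg*(f(c-.9*n)-f(c+.9*n)),-15,40))*sg
    return S
M={"glass":[(1,[(.024,.002),(.024,.007),(.014,.023)])],
"lamp":[(-1,[(.056,0),(.056,.006)]),(1,[(.043,.006),(.043,.020)])],
"ring":[(1,[(.038,0),(.038,.02)])]}
def fit(views,name,p0,dz=.012):
    gs=[(d,d["img"].mean(2)) for d in views]
    f=lambda p:-sum(score(d,g,p,M[name]) for d,g in gs)
    b=[(p0[0]-.02,p0[0]+.02),(p0[1]-.02,p0[1]+.02),(p0[2]-dz,p0[2]+dz)]
    return differential_evolution(f,b,seed=1,popsize=12,maxiter=60,tol=1e-5)
E
python3 - <<'E'
from fit import *
import pickle
t,s=pickle.load(open("d0.pkl","rb"))
for n,a,b in(("glass",(219.5,236.3),(302,287)),("lamp",(284,241),(333,236)),("ring",(365,237),(351,190))):
    z0=tri(t,a,s,b)
    p=atz(t,a,.012)*[1,1,0]
    r=fit((t,s),n,p);rt=fit((t,),n,p,.0005);rs=fit((s,),n,p,.0005);print(n,"tri",z0,"fit",r.x,-r.fun,"top",rt.x,"side",rs.x)
    if n=="ring":
        print("ear top",atz(t,(374.2,236.5),.038)-r.x,"side",atz(s,(353.3,182),.030)-r.x)
E
```

```text
glass tri [0.5204 0.213  0.0073] fit [0.5202 0.2128 0.0049] 53.643402099609375 top [ 0.5206  0.2144 -0.0005] side [ 0.522   0.2075 -0.0005]
lamp tri [0.505  0.0117 0.018 ] fit [0.5057 0.0144 0.0033] 119.62423706054688 top [0.5055 0.0146 0.0005] side [ 0.5067  0.0126 -0.0005]
ring tri [ 0.5194 -0.2371  0.0149] fit [ 0.5215 -0.2377 -0.0042] 28.9941 top [ 0.5216 -0.2371 -0.0005] side [ 0.5256 -0.2578  0.0005]
ear top [-0.0036 -0.0246  0.0422] side [-0.0009 -0.024   0.0342]
```

```bash
cat >> h.py <<'E'
def plan(p,yaw=0):
    "shift/turn units to TCP p, tool x at yaw (deg) in world, pointing down"
    s=get_state();A=R.from_quat(s["eef_rot"]);B=R.from_euler("z",yaw,degrees=True)*R.from_euler("x",180,degrees=True)
    print("t",round(s["clock"],2),"shift",A.inv().apply(np.array(p)-s["tool_pos"])/.3,"turn",(A.inv()*B).as_rotvec()/np.pi)
E
python3 -c "
from h import *
plan([.5,-.3,.2]);plan([.5,-.05,.2])"
```

```text
t 0.7 shift [ 1.2634 -0.6064  0.0168] turn [ 0.     -0.      0.1027]
t 0.7 shift [ 1.5277 -1.3967  0.0167] turn [ 0.     -0.      0.1027]
```

Call:
send_rows([
  [[0.5,-0.3,0],[0,0,0.05]],
  [[1,-0.6,0],[0,0,0.1027]],
  [[1,-0.6,0],[0,0,0.1027]],
  [[1,-0.6,0],[0,0,0.1027]],
  [[1,-0.6,0],[0,0,0.1027]],
  [[1,-0.6,0],[0,0,0.1027]],
  [[1,-0.6,0],[0,0,0.1027]],
], fingers=0.6)

```text
clock: 1.58
tool_pos: [0.4287, -0.3234, 0.2052]
eef_rot: [1.0, 0.004, 0.001, -0.001]
contact_force: [-0.7, -1.0, 0.5]
opening: 0.6
finger_force: 0.0
```

```bash
python3 -c "
from h import *
s=get_state();print(s['q'],s['tool_pos'],s['qd'])
plan([.52,.2135,.2]);plan([.52,.2135,.07])"
```

```text
[ 0.6062  0.57   -0.0713  1.8362  0.054   0.7363 -1.0571] [ 0.4287 -0.3234  0.2052] [0.0648 0.0014 0.0689 0.007  0.0234 0.0062 0.019 ]
t 1.57 shift [ 0.3177 -1.7873  0.0204] turn [-0.0004 -0.0006  0.0024]
t 1.57 shift [ 0.3169 -1.7867  0.4537] turn [-0.0004 -0.0006  0.0024]
```

Call:
send_rows([
  [[0.1,-0.2,0],[0,0,0]],
  [[0.3,-1,0],[0,0,0]],
  [[0.3,-1,0],[0,0,0]],
  [[0.3,-1,0],[0,0,0]],
  [[0.3,-1,0],[0,0,0]],
  [[0.3,-1,0],[0,0,0]],
])

```text
clock: 2.33
tool_pos: [0.5169, -0.0215, 0.2051]
eef_rot: [1.0, 0.004, 0.001, -0.001]
contact_force: [0.0, -0.3, -0.2]
opening: 0.599
finger_force: 0.0
```

Call:
send_rows([
  [[0.018,-0.78,0],[0,0,0]],
  [[0.018,-0.787,0.1],[0,0,0]],
  [[0.018,-0.787,0.3],[0,0,0]],
  [[0.018,-0.787,0.45],[0,0,0]],
  [[0.018,-0.787,0.45],[0,0,0]],
  [[0.018,-0.787,0.45],[0,0,0]],
  [[0.018,-0.787,0.45],[0,0,0]],
  [[0.018,-0.787,0.45],[0,0,0]],
])

```text
clock: 3.32
tool_pos: [0.5227, 0.207, 0.0719]
eef_rot: [1.0, -0.002, 0.002, 0.0]
contact_force: [-0.3, -0.3, -0.6]
opening: 0.602
finger_force: 0.0
```

```bash
python3 -c "
from h import *
s=get_state();print(s['q'],s['tool_pos'])
plan([.5207,.2135,.05]);plan([.5207,.2135,.01])"
```

```text
[-0.4646  0.8     0.0076  1.875  -0.0086  0.464  -2.0256] [0.5227 0.207  0.0719]
t 3.33 shift [-0.0071 -0.0216  0.0729] turn [ 0.0001 -0.001  -0.001 ]
t 3.33 shift [-0.0075 -0.0216  0.2062] turn [ 0.0001 -0.001  -0.001 ]
```

Call:
send_rows([
  [[-0.007,-0.021,0.07],[0,0,0]],
  [[-0.007,-0.021,0.2],[0,0,0]],
  [[-0.007,-0.021,0.205],[0,0,0]],
  [[-0.007,-0.021,0.205],[0,0,0]],
  [[-0.007,-0.021,0.205],[0,0,0]],
])

```text
clock: 3.95
tool_pos: [0.5202, 0.2156, 0.0102]
eef_rot: [1.0, -0.0, 0.001, -0.0]
contact_force: [0.3, -0.9, -0.9]
opening: 0.601
finger_force: 0.0
```

Call:
send_rows([
  [[0,0,0],[0,0,0]],
  [[0,0,0],[0,0,0]],
  [[0,0,0],[0,0,0]],
  [[0,0,0],[0,0,0]],
  [[0,0,0],[0,0,0]],
  [[0,0,0],[0,0,0]],
], fingers=0.2, newtons=5)

```text
clock: 4.7
tool_pos: [0.5189, 0.2155, 0.0084]
eef_rot: [1.0, 0.0, -0.0, 0.0]
contact_force: [-0.0, 1.0, 0.3]
opening: 0.2
finger_force: 0.0
```

Run:
```python
from h import *
t=avg("top",4);s=avg("side",4)
print(proj(t,[.5205,.2135,.01]),proj(s,[.5205,.2135,.01]),proj(t,get_state()["tool_pos"]),proj(s,get_state()["tool_pos"]))
cv2.imwrite("pics/m1.png",np.hstack([crop(t,220,237,32,6),crop(s,302,280,32,6)]))
```

```text
[219.1263 236.3152] [301.7509 286.272 ] [218.5706 236.8769] [302.1113 287.4753]
```

View pics/m1.png

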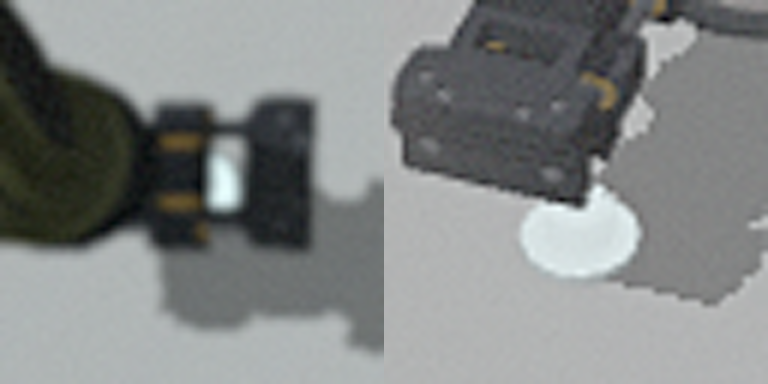

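Run:
```python
from h import *
t=snapshot("top");s=snapshot("side")
for d in(t,s):d["T"]=np.array(d["cam_to_world"])
p=get_state()["tool_pos"];print(p,get_state()["contact_force"])
for nm,o in (("tipN",(0,.015,0)),("tipF",(0,-.015,0)),("bodyN-",(-.0375,.0935,.064)),("bodyN+",(.0375,.0935,.064)),("bodyF",(0,-.0935,.064)),("fingertop",(0,.01,.06)),("f2",(0,-.01,.06))):
    a,b=proj(t,p+o),proj(s,p+o);print(nm,"top",((a-[220,237])+32)*6,"side",((b-[302,280])+32)*6)
cv2.imwrite("pics/m2.png",np.hstack([cv2.resize(d["img"][v-50:v+50,u-50:u+50],(400,400),interpolation=2) for d,u,v in((t,220,230),(s,302,250))]))
```

```text
[0.5189 0.2155 0.0085] [ 0.4781  0.1176 -0.8568]
tipN top [154.3975 191.1556] side [179.439  262.1256]
tipF top [212.5531 191.1427] side [205.3973 211.9034]
bodyN- top [-47.8867 259.8602] side [199.5577 301.638 ]
bodyN+ top [-39.0054 105.8845] side [  3.4225 253.5213]
bodyF top [340.2642 182.3785] side [268.5927 -30.2828]
fingertop top [130.3354 182.9985] side [181.4421 137.508 ]
f2 top [171.2221 182.9899] side [199.2983 104.7086]
```

View pics/m2.png

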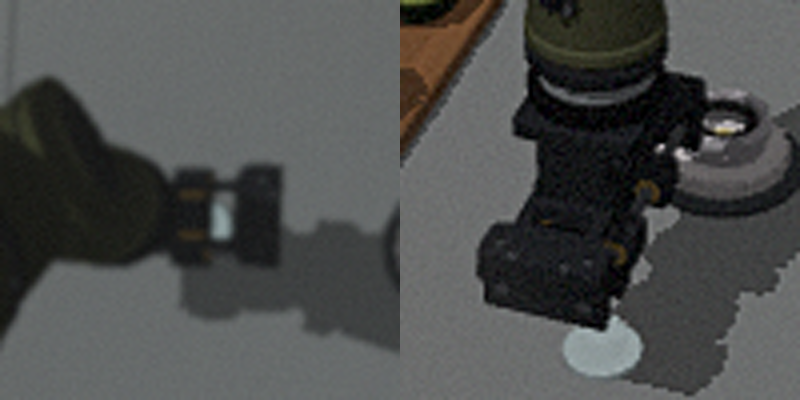

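The glass at side (302,287) hasn't moved, and no fingertip shows over it. The gripper block's lower corner is at m1 (590,205). I'll triangulate where the gripper really is.

Run:
```python
from h import *
t=snapshot("top");s=snapshot("side")
for d in(t,s):d["T"]=np.array(d["cam_to_world"])
T=lambda x,y:(220+x/6-32,237+y/6-32)
S=lambda x,y:(302+(x-384)/6-32,280+y/6-32)
for a,b in((T(150,242),S(590,205)),(T(150,242),S(595,130)),(T(150,100),S(400,90)),(T(150,100),S(405,165))):
    x=tri(t,a,s,b);print(x,proj(t,x)-a,proj(s,x)-b)
print(proj(t,[0,0,0]),proj(s,[0,0,0]))
for n,d in(("t",t),("s",s)):
    g=d["img"].astype(int); m=cv2.inRange(d["img"],(60,60,0),(255,255,255))
    cv2.imwrite(f"pics/x{n}.png",d["img"])
u,v=220,237
print(t["img"][225:246:2,205:236].mean(2).astype(int))
```

```text
[0.5    0.2257 0.0382] [-0.6883 -2.8456] [3.7843 0.5207]
[0.4996 0.2172 0.069 ] [-0.7944 -3.2538] [4.2514 0.5805]
[0.5733 0.2217 0.0709] [-1.3801 -4.6422] [6.0984 1.0278]
[0.5733 0.2294 0.0398] [-0.9876 -3.4146] [4.5537 0.7764]
[286.1303 415.9954] [532.07   279.4632]
[[ 28  30  30  27  25  27  33  47  44  33  28  28  30  28  26  28  27  33
   40  51  54  58  57  51  39  34  36  32  37  38  39]
 [ 29  26  33  26  29  23  26  24  25  24  29  35  35  34  35  34  28  30
   37  49  52  56  51  42  33  28  30  32  32  34  30]
 [ 30  29  30  32  31  25  23  24  23  31  35  38  38  38  41  33  30  36
   60  86  97 102  94  74  42  27  27  27  29  33  32]
 [ 29  29  31  29  27  23  23  25  21  20  27  27  25  29  29  24  25  48
   89 117 112 100  88  69  42  29  27  26  29  25  25]
 [ 26  28  31  32  26  24  23  20  23  25  23  26  28  27  26  29  25  53
  106 138 146 122  92  54  36  28  28  29  27  26  29]
 [ 28  30  30  29  24  21  24  25  22  24  28  23  27  24  24  25  24  52
  101 139 149 141 106  61  30  27  28  28  28  24  27]
 [ 31  27  29  28  21  22  19  22  25  27  32  36  34  35  34  29  28  63
  114 145 152 145 105  62  34  24  25  26  26  30  27]
 [ 30  27  25  24  21  22  23  25  28  28  36  43  44  43  37  36  30  49
   78  94  98  92  65  37  28  25  27  25  28  31  28]
 [ 23  22  22  24  23  26  28  27  26  28  26  26  25  28  28  26  30  31
   30  28  32  30  27  25  24  23  26  28  29  26  27]
 [ 25  30  46  58  61  61  59  45  32  27  28  27  25  25  24  32  39  40
   45  47  48  44  48  40  30  26  27  24  28  30  30]
 [ 79  90  98 102 103 104  97  74  51  36  31  29  29  29  26  31  32  41
   54  61  62  64  61  60  49  41  35  29  32  31  30]]
```

Call:
send_rows([
  [[0,0,-0.1],[0,0,0]],
  [[0,0,-0.3],[0,0,-0.05]],
  [[0,0,-0.4],[0,0,-0.2]],
  [[0,0,-0.4],[0,0,-0.5]],
  [[0,0,-0.4],[0,0,-0.5]],
  [[0,0,-0.4],[0,0,-0.5]],
  [[0,0,-0.4],[0,0,-0.5]],
  [[0,0,-0.4],[0,0,-0.5]],
  [[0,0,-0.4],[0,0,-0.5]],
  [[0,0,-0.4],[0,0,-0.5]],
  [[0,0,-0.4],[0,0,-0.5]],
])

```text
clock: 6.68
tool_pos: [0.5188, 0.2153, 0.1284]
eef_rot: [0.708, 0.707, -0.0, -0.0]
contact_force: [-0.6, 0.0, 1.1]
opening: 0.206
finger_force: 0.0
```

Run:
```python
from h import *
t=avg("top",2);s=avg("side",2)
p=get_state()["tool_pos"];print(p,R.from_quat(get_state()["eef_rot"]).as_matrix())
a,b=proj(t,p),proj(s,p);print(a,b)
C=lambda d,u,v:cv2.resize(np.clip(d["img"][v-50:v+50,u-50:u+50]*2.5,0,255),(400,400),interpolation=2)
L=[]
for d,uv in((t,a),(s,b)):
    u,v=uv.round().astype(int);v=min(v,349);print(u,v);c=C(d,u,v);cv2.drawMarker(c,tuple(int(k) for k in (uv-[u,v]+50)*4),(0,0,255),0,12,1);L.append(c)
cv2.imwrite("pics/m3.png",np.hstack(L))
```

```text
[0.5189 0.2155 0.1285] [[ 0.001   1.      0.0001]
 [ 1.     -0.001  -0.0003]
 [-0.0003  0.0001 -1.    ]]
[207.053  233.9988] [301.384  247.6714]
207 234
301 248[ WARN:0@3.543] global loadsave.cpp:1063 imwrite_ Unsupported depth image for selected encoder is fallbacked to CV_8U.
```

View pics/m3.png

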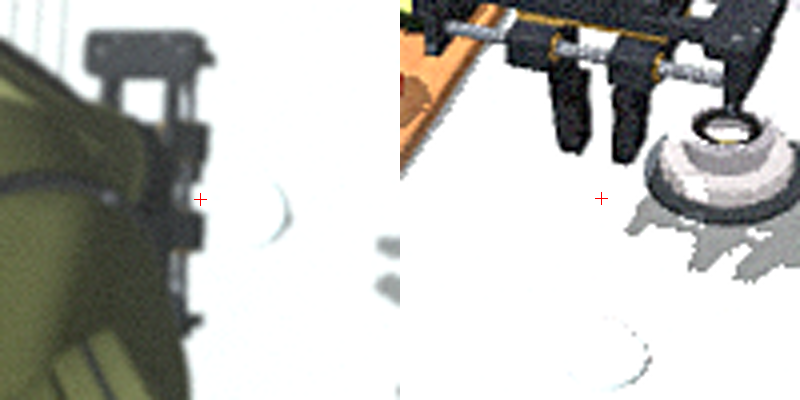

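The m3 side view shows the fingertips at about (575,150) and (625,160), midpoint (600,156). The reported TCP projects to (600,198), so the tips really stand about 30 mm higher than reported. I'll compute this precisely and test it on the glass.

Run:
```python
from h import *
s=snapshot("side");s["T"]=np.array(s["cam_to_world"])
p=get_state()["tool_pos"]
for z in(.02,.025,.03,.035,.04):
  for x in(-.012,.012):
    q=p+[x,0,z];print(z,x,(proj(s,q)-[301,248])*4+[600,200])
print(s["img"][228:250:1,288:314].mean(2).astype(int))
plan([.5205,.2135,-.014],90)
```

```text
0.02 -0.012 [621.477 174.557]
0.02 0.012 [580.585  165.9486]
0.025 -0.012 [621.3985 167.3365]
0.025 0.012 [580.4002 158.7505]
0.03 -0.012 [621.3196 160.0779]
0.03 0.012 [580.2144 151.5146]
0.035 -0.012 [621.2403 152.781 ]
0.035 0.012 [580.0277 144.2408]
0.04 -0.012 [621.1605 145.4453]
0.04 0.012 [579.8399 136.9287]
[[109  51   9  24  18  26  17  21   0  14  27  95 112 111 111 108  62   5
   11  16  29  18   4   6  34  91]
 [108  82   9  17  15  26   6  17   9   4  29  92 112 107 111 109  28  13
   12   9  16  20  11   3  25  97]
 [113 111   4  20  19  17  21  23  13   0  23  94 113 113 112 111  29   5
   25  18  18  18   1   1  38 115]
 [112 109   3   5   3  14  14  15   9   0  29  88 116 102 109 112   1   0
   13  23  12  10   0   8  42 121]
 [109 114  23  24  21  10  21  17   4  14  37 113 113 114 109 111  11  12
   19  17  33  13  11   1  48 120]
 [111 112  39  10  13   3  13   7   8  16  90 116 112 106 108 113   8  18
    6  14  26  19   0  26  89 117]
 [108 105  43   6  13  12   8  16   7  46 118 109 108 110 115 108   0  11
   13  13  19  16   9  50 118 114]
 [109 114 101  46   
[... 985 characters left out ...]
8 106 112 110 104 107 108 109 110 108 109 103 104
  110 112 106 110 108 110  59  15]
 [107 107 105 106 107 109 107 105 106 110 108 108 108 102 103 109 109 106
  108 106 102 109 105 113 107  32]
 [106 109 107 111 102 108 111 109 110 107 107 101 104 110 105 106 103 107
  105 107 106 109 109 112 111  53]
 [107 108 110 106 110 107 105 105 104 108 112 111 103 107 108 105 104 108
  103 106 107 105 109 109  68  59]
 [112 107 112 108 109 106 103 106 106 110 110 104 108 106 106 107 104 108
  107 104 107 111 105  67  64  67]
 [107 106 104 106 106 108 107 107 112 107 100 110 106 106 109 106 105 105
  108 109 109 106  64  62  62  61]]
t 6.92 shift [-0.0068  0.0053  0.4751] turn [ 0.      0.0001 -0.0002]
```

Call:
send_rows([
  [[-0.007,0.005,0.1],[0,0,0]],
  [[-0.007,0.005,0.25],[0,0,0]],
  [[-0.007,0.005,0.36],[0,0,0]],
  [[-0.007,0.005,0.4],[0,0,0]],
  [[-0.007,0.005,0.415],[0,0,0]],
  [[-0.007,0.005,0.43],[0,0,0]],
  [[-0.007,0.005,0.43],[0,0,0]],
], fingers=0.7)

```text
clock: 7.8
tool_pos: [0.5209, 0.2136, 0.0002]
eef_rot: [0.707, 0.707, 0.001, 0.0]
contact_force: [0.2, -0.0, -0.1]
opening: 0.703
finger_force: 0.0
```

Run:
```python
from h import *
t=avg("top",2);s=avg("side",3)
st=get_state();p=st["tool_pos"];print(p,st["contact_force"],st["opening"])
b=proj(s,p);print(b,proj(s,[.5205,.2135,.0]))
C=lambda d,u,v:cv2.resize(np.clip(d["img"][v-40:v+40,u-50:u+50]*1.5,0,255),(800,600),interpolation=2)
cv2.imwrite("pics/m4.png",C(s,302,280).astype(np.uint8))
```

```text
[ 0.5207  0.2135 -0.0001] [-0.2937  0.2903 -0.7373] 0.6993425236396366
[301.7215 289.3888] [301.8094 289.3809]
```

View pics/m4.png

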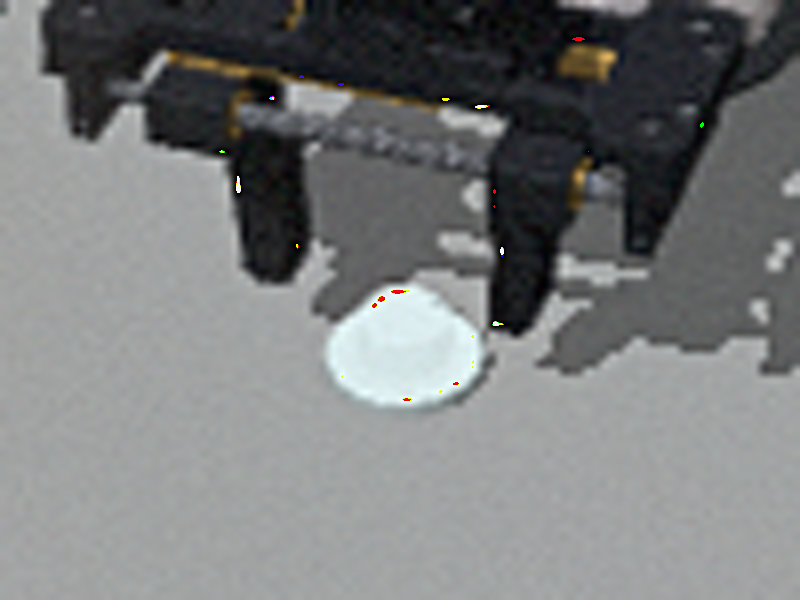

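The m4 picture shows the tips at (270,280) and (515,333), above and around the glass at (404,350). They're clear of the mat, with their shadows offset from them, so the 30 mm z bias is confirmed. I'll descend by that amount.

Call:
send_rows([
  [[0,0,0.02],[0,0,0]],
  [[0,0,0.04],[0,0,0]],
  [[0,0,0.05],[0,0,0]],
  [[0,0,0.05],[0,0,0]],
])

```text
clock: 8.55
tool_pos: [0.5201, 0.2133, -0.0159]
eef_rot: [0.707, 0.707, -0.0, -0.0]
contact_force: [0.1, 0.2, -0.5]
opening: 0.698
finger_force: 0.0
```

Call:
send_rows([
  [[0,0,0],[0,0,0]],
  [[0,0,0],[0,0,0]],
  [[0,0,0],[0,0,0]],
  [[0,0,0],[0,0,0]],
  [[0,0,0],[0,0,0]],
  [[0,0,0],[0,0,0]],
], fingers=0.2, newtons=4)

```text
clock: 9.3
tool_pos: [0.5205, 0.2134, -0.0154]
eef_rot: [0.707, 0.707, 0.0, 0.0]
contact_force: [-0.0, -0.4, 0.5]
opening: 0.312
finger_force: 4.0
```

Call:
send_rows([
  [[0,0,0],[0,0,0]],
  [[0,0,0],[0,0,0.0]],
  [[0,0,0],[0,0,0.5]],
  [[0,0,0],[0,0,0.5]],
  [[0,0,0],[0,0,0.5]],
  [[0,0,0],[0,0,0.5]],
  [[0,0,0],[0,0,0.5]],
  [[0,0,0],[0,0,0.5]],
  [[0,0,0],[0,0,0.5]],
  [[0,0,0],[0,0,0.5]],
  [[0,0,0],[0,0,0.5]],
  [[0,0,0],[0,0,0.5]],
], fingers=0.5)

```text
clock: 10.8
tool_pos: [0.5203, 0.2136, -0.0156]
eef_rot: [1.0, 0.001, -0.0, 0.0]
contact_force: [-0.4, 0.7, -0.1]
opening: 0.502
finger_force: 0.0
```

Call:
send_rows([
  [[0,0,0],[0,0,0]],
  [[0,0,0],[0,0,0]],
  [[0,0,0],[0,0,0]],
  [[0,0,0],[0,0,0]],
  [[0,0,0],[0,0,0]],
], fingers=0.2)

```text
clock: 11.42
tool_pos: [0.5204, 0.2134, -0.0155]
eef_rot: [1.0, 0.0, -0.0, 0.0]
contact_force: [-0.5, -0.7, -0.1]
opening: 0.313
finger_force: 4.0
```

Call:
send_rows([
  [[0,0,0],[0,0,0]],
  [[0,0,0],[0,0,0]],
  [[0,0,0.007],[0,0,0]],
  [[0,0,0.01],[0,0,0]],
  [[0,0,0.01],[0,0,0]],
], fingers=0.36)

```text
clock: 12.05
tool_pos: [0.5203, 0.2134, -0.0186]
eef_rot: [1.0, 0.0, -0.0, 0.0]
contact_force: [-0.0, 0.3, -0.0]
opening: 0.36
finger_force: 0.0
```

Call:
send_rows([
  [[0,0,0.005],[0,0,0]],
  [[0,0,0.005],[0,0,0]],
])

```text
clock: 12.3
tool_pos: [0.5203, 0.2134, -0.0201]
eef_rot: [1.0, 0.0, -0.0, 0.0]
contact_force: [1.0, -0.3, -0.3]
opening: 0.355
finger_force: 0.0
```

Call:
send_rows([
  [[0,0,0.005],[0,0,0]],
  [[0,0,0.005],[0,0,0]],
])

```text
clock: 12.55
tool_pos: [0.5204, 0.2134, -0.0216]
eef_rot: [1.0, 0.0, -0.0, 0.0]
contact_force: [-0.9, 0.3, -0.2]
opening: 0.362
finger_force: 0.0
```

Call:
send_rows([
  [[0,0,0.005],[0,0,0]],
  [[0,0,0.005],[0,0,0]],
])

```text
clock: 12.8
tool_pos: [0.5203, 0.2134, -0.0231]
eef_rot: [1.0, 0.0, -0.0, 0.0]
contact_force: [0.2, 0.4, -0.6]
opening: 0.363
finger_force: 0.0
```

Call:
send_rows([
  [[0,0,0.004],[0,0,0]],
  [[0,0,0.004],[0,0,0]],
])

```text
clock: 13.05
tool_pos: [0.5204, 0.2134, -0.0243]
eef_rot: [1.0, 0.0, -0.0, 0.0]
contact_force: [0.2, -0.2, -0.7]
opening: 0.359
finger_force: 0.0
```

Call:
send_rows([
  [[0,0,0.004],[0,0,0]],
  [[0,0,0.004],[0,0,0]],
])

```text
clock: 13.3
tool_pos: [0.5203, 0.2134, -0.0255]
eef_rot: [1.0, 0.0, -0.0, 0.0]
contact_force: [0.4, -0.1, 0.3]
opening: 0.359
finger_force: 0.0
```

Call:
send_rows([
  [[0,0,0.004],[0,0,0]],
  [[0,0,0.004],[0,0,0]],
])

```text
clock: 13.55
tool_pos: [0.5205, 0.2135, -0.0262]
eef_rot: [1.0, 0.0, 0.0, -0.0]
contact_force: [-1.2, 0.1, 4.0]
opening: 0.362
finger_force: 2.3
```

Call:
send_rows([
  [[0,0,0.004],[0,0,0]],
  [[0,0,0.004],[0,0,0]],
])

```text
clock: 13.8
tool_pos: [0.5205, 0.2135, -0.0263]
eef_rot: [1.0, 0.0, 0.0, -0.0]
contact_force: [-2.5, -1.5, 15.8]
opening: 0.358
finger_force: 7.7
```

Call:
send_rows([
  [[0,0,-0.0115],[0,0,0]],
  [[0,0,-0.0115],[0,0,0]],
])

```text
clock: 14.05
tool_pos: [0.5206, 0.2135, -0.0243]
eef_rot: [1.0, 0.0, 0.0, -0.0]
contact_force: [0.3, 0.2, 0.1]
opening: 0.359
finger_force: 0.0
```

Call:
send_rows([
  [[0,0,0],[0,0,0]],
  [[0,0,0],[0,0,0]],
  [[0,0,0],[0,0,0]],
  [[0,0,0],[0,0,0]],
], fingers=0.2, newtons=12)

```text
clock: 14.55
tool_pos: [0.5202, 0.2134, -0.0246]
eef_rot: [1.0, 0.0, -0.0, 0.0]
contact_force: [-0.6, -1.1, 0.2]
opening: 0.305
finger_force: 12.0
```

Call:
send_rows([
  [[0,0,-0.05],[0,0,0]],
  [[0,0,-0.15],[0,0,0]],
  [[0,0,-0.28],[0,0,0]],
  [[-0.02,0.2,-0.28],[0,0,0]],
  [[-0.035,0.4,-0.28],[0,0,0]],
  [[-0.048,0.58,-0.28],[0,0,0]],
  [[-0.048,0.64,-0.28],[0,0,0]],
  [[-0.048,0.664,-0.28],[0,0,0]],
  [[-0.048,0.664,-0.28],[0,0,0]],
  [[-0.048,0.664,-0.28],[0,0,0]],
])

```text
clock: 15.8
tool_pos: [0.5063, 0.016, 0.0598]
eef_rot: [1.0, 0.001, 0.0, -0.0]
contact_force: [-0.3, 1.1, 0.2]
opening: 0.307
finger_force: 12.0
```

Run:
```python
from h import *
s=get_state();print(s['q'],s['contact_force'],s['moment'],s["opening"])
plan([.5059,.0142,.024])
plan([.5059,.0142,.0145])
```

```text
[-0.1067  0.7801 -0.025   2.0423  0.0533  0.3191 -1.7434] [-0.2888  1.0686  0.2014] [0.0333 0.041  0.0112] 0.30660819379187
t 15.8 shift [-0.0014  0.0061  0.1194] turn [-0.0003 -0.0002  0.0008]
t 15.8 shift [-0.0014  0.0062  0.1511] turn [-0.0003 -0.0002  0.0008]
```

Call:
send_rows([
  [[0,0,0.05],[0,0,0]],
  [[0,0,0.1],[0,0,0]],
  [[0,0,0.12],[0,0,0]],
  [[0,0,0.125],[0,0,0]],
  [[0,0,0.125],[0,0,0]],
])

```text
clock: 16.42
tool_pos: [0.5061, 0.0142, 0.0221]
eef_rot: [1.0, 0.0, -0.0, 0.0]
contact_force: [-0.2, 0.3, -0.2]
opening: 0.311
finger_force: 12.0
```

Call:
send_rows([
  [[0,0,0.004],[0,0,0]],
  [[0,0,0.008],[0,0,0]],
  [[0,0,0.008],[0,0,0]],
])

```text
clock: 16.8
tool_pos: [0.5061, 0.0142, 0.0198]
eef_rot: [1.0, 0.0, 0.0, 0.0]
contact_force: [-1.1, -0.2, -0.7]
opening: 0.308
finger_force: 12.0
```

Call:
send_rows([
  [[0,0,0.004],[0,0,0]],
  [[0,0,0.006],[0,0,0]],
  [[0,0,0.006],[0,0,0]],
])

```text
clock: 17.18
tool_pos: [0.506, 0.0142, 0.0179]
eef_rot: [1.0, 0.0, -0.0, 0.0]
contact_force: [0.2, -0.1, 0.2]
opening: 0.313
finger_force: 12.0
```

Call:
send_rows([
  [[0,0,0.003],[0,0,0]],
  [[0,0,0.003],[0,0,0]],
])

```text
clock: 17.42
tool_pos: [0.506, 0.0143, 0.017]
eef_rot: [1.0, 0.0, -0.0, 0.0]
contact_force: [-0.3, -0.5, -0.6]
opening: 0.31
finger_force: 12.0
```

Below the mouth with no force, so it's entering the cell. I'll keep going.

Call:
send_rows([
  [[0,0,0.004],[0,0,0]],
  [[0,0,0.004],[0,0,0]],
])

```text
clock: 17.68
tool_pos: [0.506, 0.0142, 0.0158]
eef_rot: [1.0, 0.0, -0.0, 0.0]
contact_force: [0.6, 0.6, -1.5]
opening: 0.307
finger_force: 12.0
```

Call:
send_rows([
  [[0,0,0.003],[0,0,0]],
  [[0,0,0.003],[0,0,0]],
])

```text
clock: 17.92
tool_pos: [0.5061, 0.0143, 0.015]
eef_rot: [1.0, 0.0, 0.0, 0.0]
contact_force: [-0.2, 1.1, -0.3]
opening: 0.309
finger_force: 12.0
```

Call:
send_rows([
  [[0,0,0.002],[0,0,0]],
  [[0,0,0.002],[0,0,0]],
])

```text
clock: 18.18
tool_pos: [0.5061, 0.0142, 0.0147]
eef_rot: [1.0, 0.0, 0.0, 0.0]
contact_force: [-0.6, -0.5, 4.8]
opening: 0.311
finger_force: 12.0
```

Call:
send_rows([
  [[0,0,0],[0,0,0]],
  [[0,0,0],[0,0,0]],
  [[0,0,-0.01],[0,0,0]],
  [[0,0,-0.1],[0,0,0]],
  [[0,0,-0.22],[0,0,0]],
  [[0,0,-0.22],[0,0,0]],
], fingers=0.5)

```text
clock: 18.92
tool_pos: [0.5078, 0.0143, 0.0825]
eef_rot: [1.0, -0.0, 0.002, -0.0]
contact_force: [-0.1, 0.2, -0.2]
opening: 0.504
finger_force: 0.0
```

Run:
```python
from h import *
t=avg("top",3);s=avg("side",3)
u,v=333,231
cv2.imwrite("pics/m5.png",np.hstack([crop(s,u,v,25,12)[:, :],]))
plan([.5218,-.2371,.08])
```

```text
t 19.23 shift [ 0.0548  0.8377 -0.0017] turn [0.0001 0.0006 0.0001]
```

View pics/m5.png

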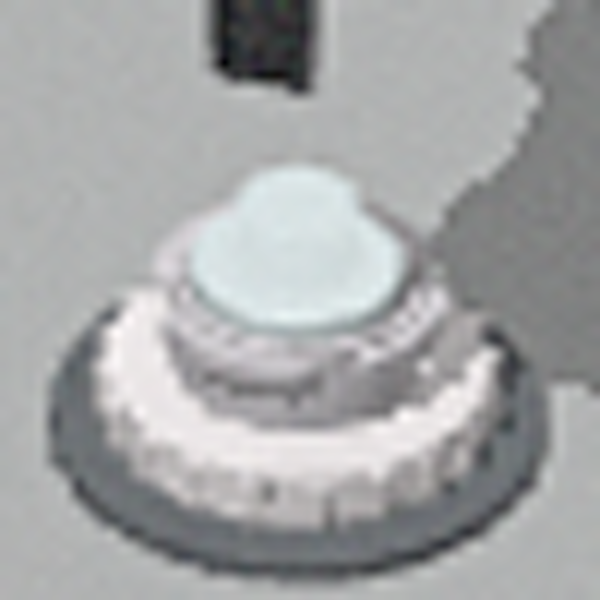

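m5 shows the glass level in the cell, centre (298,265). A thread gap appears near (350,360), roughly 20° right of the camera-facing side (about 126° azimuth). Next, the ring.

Call:
send_rows([
  [[0,0.1,0],[0,0,-0.05]],
  [[0.02,0.3,0],[0,0,-0.1]],
  [[0.04,0.5,0],[0,0,-0.2]],
  [[0.05,0.7,0],[0,0,-0.3]],
  [[0.053,0.8,0],[0,0,-0.4]],
  [[0.053,0.838,0],[0,0,-0.5]],
  [[0.053,0.838,0],[0,0,-0.5]],
  [[0.053,0.838,0],[0,0,-0.5]],
  [[0.053,0.838,0],[0,0,-0.5]],
  [[0.053,0.838,0],[0,0,-0.5]],
], fingers=0.85)

```text
clock: 20.48
tool_pos: [0.5213, -0.237, 0.0794]
eef_rot: [0.708, 0.707, -0.0, -0.001]
contact_force: [-0.3, -0.1, 0.1]
opening: 0.848
finger_force: 0.0
```

Call:
send_rows([
  [[0,0,0],[0,0,-0.5]],
  [[0,0,0],[0,0,-0.5]],
  [[0,0,0],[0,0,-0.5]],
  [[0,0,0],[0,0,-0.5]],
  [[0,0,0],[0,0,-0.5]],
  [[0,0,0],[0,0,-0.5]],
  [[0,0,0],[0,0,-0.5]],
  [[0,0,0],[0,0,-0.5]],
  [[0,0,0],[0,0,-0.5]],
  [[0,0,0],[0,0,-0.5]],
])

```text
clock: 21.72
tool_pos: [0.5216, -0.237, 0.0797]
eef_rot: [0.001, 1.0, 0.0, -0.001]
contact_force: [0.2, 0.3, 0.1]
opening: 0.85
finger_force: 0.0
```

Run:
```python
from h import *
s=get_state();print(s['q'],s['contact_force'],s['moment'],s["tool_pos"])
plan([.5218,-.2371,-.010],180)
```

```text
[ 0.8439  0.9621 -0.9239  1.8071  0.9775  0.9096  1.0243] [0.1809 0.3032 0.1499] [ 0.0976 -0.1459  0.0336] [ 0.5216 -0.237   0.0797]
t 21.73 shift [-0.0011 -0.0004  0.2991] turn [ 0.0002 -0.0004 -0.0009]
```

Call:
send_rows([
  [[0,0,0.1],[0,0,0]],
  [[0,0,0.22],[0,0,0]],
  [[0,0,0.28],[0,0,0]],
  [[0,0,0.298],[0,0,0]],
  [[0,0,0.298],[0,0,0]],
  [[0,0,0.298],[0,0,0]],
])

```text
clock: 22.48
tool_pos: [0.5228, -0.2372, -0.008]
eef_rot: [0.0, 1.0, -0.0, 0.001]
contact_force: [-0.4, 0.0, 0.8]
opening: 0.854
finger_force: 0.0
```

Call:
send_rows([
  [[0,0,0],[0,0,0]],
  [[0,0,0],[0,0,0]],
  [[0,0,0],[0,0,0]],
  [[0,0,0],[0,0,0]],
  [[0,0,0],[0,0,0]],
], fingers=0.4, newtons=6)

```text
clock: 23.1
tool_pos: [0.5221, -0.2372, -0.0088]
eef_rot: [-0.0, 1.0, -0.0, 0.0]
contact_force: [-0.5, 0.4, 2.5]
opening: 0.534
finger_force: 5.9
```

Call:
send_rows([
  [[0,0,0],[0,0,0]],
  [[0,0,0],[0,0,0]],
  [[0,0,0],[0,0,0]],
], newtons=25)

```text
clock: 23.48
tool_pos: [0.5221, -0.2371, -0.0088]
eef_rot: [-0.0, 1.0, -0.0, 0.0]
contact_force: [-0.6, -0.0, 4.2]
opening: 0.524
finger_force: 24.7
```

Call:
send_rows([
  [[0,0,-0.05],[0,0,0]],
  [[0,0,-0.15],[0,0,0]],
  [[0,0,-0.27],[0,0,0]],
  [[0.01,0.1,-0.27],[0,0,0]],
  [[0.03,0.3,-0.27],[0,0,0]],
  [[0.045,0.5,-0.27],[0,0,0]],
  [[0.052,0.7,-0.27],[0,0,-0.03]],
  [[0.052,0.8,-0.27],[0,0,-0.055]],
  [[0.052,0.838,-0.27],[0,0,-0.055]],
  [[0.052,0.838,-0.27],[0,0,-0.055]],
  [[0.052,0.838,-0.27],[0,0,-0.055]],
  [[0.052,0.838,-0.27],[0,0,-0.055]],
])

```text
clock: 24.98
tool_pos: [0.5063, 0.0125, 0.0718]
eef_rot: [-0.085, 0.996, -0.001, -0.0]
contact_force: [-0.3, 0.4, -0.3]
opening: 0.522
finger_force: 24.7
```

Run:
```python
from h import *
t=avg("top",2);s=avg("side",3)
st=get_state();print(st['q'],st['contact_force'],st['moment'],st["tool_pos"],st["opening"])
u,v=proj(s,st["tool_pos"]).astype(int);print(u,v)
cv2.imwrite("pics/m6.png",crop(s,330,220,32,9))
plan([.5065,.0142,.040],190)
```

```text
[ 0.4055  0.9192 -0.9168  2.0101  1.0729  0.8015  0.5717] [-0.4063 -0.2745 -1.0261] [ 0.03   -0.1306  0.0821] [0.5063 0.0139 0.0719] 0.523708807774649
332 219
t 25.23 shift [-0.0008  0.001   0.1065] turn [-0.     -0.     -0.0007]
```

View pics/m6.png

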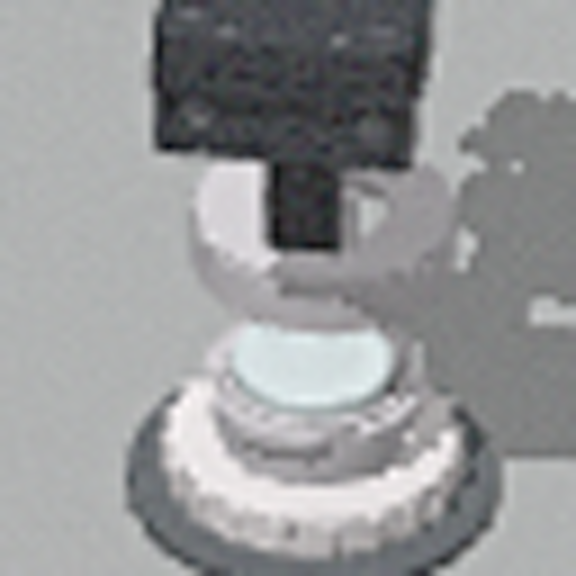

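m6 shows the ring held level over the lamp: ring edges 190–455, neck 205–430, foot 127–502, so it's centred. I'll lower it until it touches the ramps.

Call:
send_rows([
  [[0,0,0.05],[0,0,0]],
  [[0,0,0.09],[0,0,0]],
  [[0,0,0.11],[0,0,0]],
  [[0,0,0.125],[0,0,0]],
  [[0,0,0.125],[0,0,0]],
  [[0,0,0.125],[0,0,0]],
])

```text
clock: 25.98
tool_pos: [0.5066, 0.0144, 0.0347]
eef_rot: [-0.086, 0.996, 0.0, 0.0]
contact_force: [0.8, -0.8, -0.4]
opening: 0.527
finger_force: 24.7
```

Call:
send_rows([
  [[0,0,0.004],[0,0,0]],
  [[0,0,0.006],[0,0,0]],
  [[0,0,0.006],[0,0,0]],
])

```text
clock: 26.35
tool_pos: [0.5064, 0.0143, 0.0327]
eef_rot: [-0.086, 0.996, -0.0, 0.0]
contact_force: [0.2, 0.7, -0.2]
opening: 0.522
finger_force: 24.7
```

Call:
send_rows([
  [[0,0,0.004],[0,0,0]],
  [[0,0,0.004],[0,0,0]],
])

```text
clock: 26.6
tool_pos: [0.5064, 0.0144, 0.0314]
eef_rot: [-0.086, 0.996, 0.0, 0.0]
contact_force: [1.1, 0.2, -0.9]
opening: 0.531
finger_force: 24.7
```

Call:
send_rows([
  [[0,0,0.003],[0,0,0]],
  [[0,0,0.003],[0,0,0]],
])

```text
clock: 26.85
tool_pos: [0.5065, 0.0144, 0.0308]
eef_rot: [-0.086, 0.996, 0.0, 0.0]
contact_force: [0.3, 0.4, 1.0]
opening: 0.524
finger_force: 24.7
```

Call:
send_rows([
  [[0,0,0.002],[0,0,0]],
  [[0,0,0.002],[0,0,0]],
])

```text
clock: 27.1
tool_pos: [0.5066, 0.0144, 0.0306]
eef_rot: [-0.086, 0.996, -0.0, 0.0]
contact_force: [-0.8, -0.9, 8.0]
opening: 0.533
finger_force: 24.7
```

Call:
send_rows([
  [[0,0,0],[0,0,0.015]],
  [[0,0,0],[0,0,0.03]],
  [[0,0,0],[0,0,0.03]],
])

```text
clock: 27.48
tool_pos: [0.5067, 0.0148, 0.0306]
eef_rot: [-0.039, 0.999, 0.0, 0.001]
contact_force: [-0.4, 0.5, 6.3]
opening: 0.521
finger_force: 24.6
```

Call:
send_rows([
  [[0,0,0],[0,0,0.015]],
  [[0,0,0],[0,0,0.03]],
  [[0,0,0],[0,0,0.03]],
])

```text
clock: 27.85
tool_pos: [0.5069, 0.0148, 0.0306]
eef_rot: [0.008, 1.0, 0.0, 0.001]
contact_force: [0.3, 0.1, 6.2]
opening: 0.525
finger_force: 24.6
```

Call:
send_rows([
  [[0,0,0],[0,0,0.015]],
  [[0,0,0],[0,0,0.03]],
  [[0,0,0],[0,0,0.03]],
])

```text
clock: 28.22
tool_pos: [0.5068, 0.0148, 0.0306]
eef_rot: [0.055, 0.998, 0.0, 0.001]
contact_force: [-0.5, 0.4, 5.4]
opening: 0.526
finger_force: 24.6
```

Call:
send_rows([
  [[0,0,0],[0,0,0.015]],
  [[0,0,0],[0,0,0.03]],
  [[0,0,0],[0,0,0.03]],
])

```text
clock: 28.6
tool_pos: [0.5063, 0.0142, 0.0299]
eef_rot: [0.102, 0.995, -0.0, 0.0]
contact_force: [0.2, 0.1, -1.2]
opening: 0.524
finger_force: 24.7
```

Dropped in at about 168° yaw, as the picture suggested. I'll lower through the gaps.

Call:
send_rows([
  [[0,0,0.002],[0,0,0.012]],
  [[0,0,0.006],[0,0,0.012]],
  [[0,0,0.01],[0,0,0.012]],
  [[0,0,0.01],[0,0,0.012]],
])

```text
clock: 29.1
tool_pos: [0.5066, 0.0144, 0.0269]
eef_rot: [0.121, 0.993, 0.0, 0.0]
contact_force: [1.8, 0.3, -1.0]
opening: 0.524
finger_force: 24.7
```

Call:
send_rows([
  [[0,0,0.004],[0,0,0]],
  [[0,0,0.008],[0,0,0]],
  [[0,0,0.008],[0,0,0]],
])

```text
clock: 29.48
tool_pos: [0.5064, 0.0143, 0.0244]
eef_rot: [0.121, 0.993, 0.0, 0.0]
contact_force: [1.4, 0.6, -1.0]
opening: 0.524
finger_force: 24.7
```

Call:
send_rows([
  [[0,0,0.004],[0,0,0]],
  [[0,0,0.007],[0,0,0]],
  [[0,0,0.007],[0,0,0]],
])

```text
clock: 29.85
tool_pos: [0.5062, 0.0143, 0.0223]
eef_rot: [0.121, 0.993, -0.0, -0.0]
contact_force: [-0.2, -0.6, -0.5]
opening: 0.528
finger_force: 24.7
```

Call:
send_rows([
  [[0,0,0.003],[0,0,0]],
  [[0,0,0.003],[0,0,0]],
])

```text
clock: 30.1
tool_pos: [0.5063, 0.0142, 0.0216]
eef_rot: [0.121, 0.993, -0.0, 0.0]
contact_force: [1.0, -0.4, 0.1]
opening: 0.528
finger_force: 24.7
```

Call:
send_rows([
  [[0,0,0.002],[0,0,0]],
  [[0,0,0.002],[0,0,0]],
])

```text
clock: 30.35
tool_pos: [0.5063, 0.0142, 0.0213]
eef_rot: [0.121, 0.993, -0.0, 0.0]
contact_force: [-0.7, -0.4, 4.5]
opening: 0.529
finger_force: 24.7
```

```bash
cat > m.py <<'E'
from h import *
m=get_state();print(round(m["clock"],2),m["tool_pos"],m["contact_force"],m["moment"],m["q"][6],"yaw",np.degrees(np.arctan2(*R.from_quat(m["eef_rot"]).as_matrix()[[1,0],0])))
E
python3 m.py
```

```text
30.35 [0.5063 0.0142 0.0213] [-0.6524 -0.3902  4.4626] [-0.0457 -0.1173  0.0274] 0.08148983691428817 yaw 166.15691767032743
```

Call:
send_rows([
  [[0,0,-0.0015],[0,0,0]],
  [[0,0,-0.0015],[0,0,0.016]],
  [[0,0,-0.0015],[0,0,0.032]],
  [[0,0,-0.0015],[0,0,0.032]],
], newtons=40)

```text
clock: 30.85
tool_pos: [0.5063, 0.0144, 0.0215]
eef_rot: [0.17, 0.985, 0.0, 0.0]
contact_force: [-0.2, 0.3, 2.4]
opening: 0.522
finger_force: 39.5
```

```bash
python3 m.py
```

```text
30.85 [0.5063 0.0144 0.0215] [-0.1568  0.2613  2.401 ] [ 0.1195 -0.109  -0.0846] -0.009645771553974431 yaw 160.42717230826668
```

Call:
send_rows([
  [[0,0,-0.0008],[0,0,0.016]],
  [[0,0,-0.0008],[0,0,0.032]],
  [[0,0,-0.0008],[0,0,0.032]],
])

```text
clock: 31.22
tool_pos: [0.5061, 0.0143, 0.0215]
eef_rot: [0.219, 0.976, -0.0, -0.0]
contact_force: [-0.1, 0.3, 2.4]
opening: 0.52
finger_force: 39.5
```

```bash
python3 m.py
```

```text
31.23 [0.5061 0.0143 0.0215] [-0.0844  0.34    2.3745] [ 0.1712 -0.1062 -0.0091] -0.10045193652046754 yaw 154.70954879108652
```

Call:
send_rows([
  [[0,0,0],[0,0,0.016]],
  [[0,0,0],[0,0,0.032]],
  [[0,0,0],[0,0,0.032]],
])

```text
clock: 31.6
tool_pos: [0.5062, 0.0143, 0.0216]
eef_rot: [0.267, 0.964, -0.0, -0.0]
contact_force: [0.1, -0.1, 2.3]
opening: 0.52
finger_force: 39.5
```

```bash
python3 m.py
```

```text
31.6 [0.5062 0.0143 0.0216] [ 0.0634 -0.1188  2.3014] [ 0.0629 -0.0884 -0.0513] -0.19152609485800953 yaw 148.97408142167538
```

Call:
send_rows([
  [[0,0,0],[0,0,0.013]],
  [[0,0,0],[0,0,0.026]],
  [[0,0,0],[0,0,0.026]],
])

```text
clock: 31.98
tool_pos: [0.5063, 0.0142, 0.0216]
eef_rot: [0.308, 0.952, -0.0, 0.0]
contact_force: [-0.3, 0.6, 2.0]
opening: 0.522
finger_force: 39.6
```

```bash
python3 m.py
```

```text
31.98 [0.5063 0.0142 0.0216] [-0.2806  0.6175  1.9776] [ 0.1291 -0.0841 -0.0174] -0.26715713085181614 yaw 144.1777829285299
```

Call:
send_rows([
  [[0,0,0],[0,0,0.013]],
  [[0,0,0],[0,0,0.026]],
  [[0,0,0],[0,0,0.026]],
])

```text
clock: 32.35
tool_pos: [0.5063, 0.0142, 0.0216]
eef_rot: [0.346, 0.938, -0.0, 0.0]
contact_force: [-0.8, 0.6, 1.1]
opening: 0.526
finger_force: 39.6
```

```bash
python3 m.py
```

```text
32.35 [0.5063 0.0142 0.0216] [-0.798   0.6081  1.0533] [ 0.0498 -0.1706 -0.0178] -0.34073275895032307 yaw 139.48138194060155
```

Call:
send_rows([
  [[0,0,0],[0,0,0.013]],
  [[0,0,0],[0,0,0.024]],
  [[0,0,0],[0,0,0.024]],
])

```text
clock: 32.72
tool_pos: [0.5063, 0.0142, 0.0216]
eef_rot: [0.381, 0.924, -0.0, 0.0]
contact_force: [0.8, 0.8, 1.0]
opening: 0.521
finger_force: 39.6
```

```bash
python3 m.py
```

```text
32.73 [0.5063 0.0142 0.0216] [0.7598 0.8052 1.0353] [ 0.0452 -0.0958 -0.0223] -0.40783794761486547 yaw 135.16510192632197
```

Call:
send_rows([
  [[0,0,0],[0,0,0.013]],
  [[0,0,0],[0,0,0.024]],
  [[0,0,0],[0,0,0.024]],
])

```text
clock: 33.1
tool_pos: [0.5063, 0.0141, 0.0216]
eef_rot: [0.416, 0.909, -0.0, 0.0]
contact_force: [0.8, 0.1, -0.0]
opening: 0.52
finger_force: 39.5
```

```bash
python3 m.py
```

```text
33.1 [0.5063 0.0141 0.0216] [ 0.7724  0.1321 -0.0127] [ 0.0143 -0.1907 -0.0305] -0.4745846296557424 yaw 130.83341942832004
```

Call:
send_rows([
  [[0,0,0],[0,0,0.01]],
  [[0,0,0],[0,0,0.02]],
  [[0,0,0],[0,0,0.02]],
])

```text
clock: 33.48
tool_pos: [0.5064, 0.0139, 0.0215]
eef_rot: [0.445, 0.896, -0.0, 0.0]
contact_force: [-0.2, 0.4, -1.8]
opening: 0.519
finger_force: 39.6
```

```bash
python3 m.py
```

```text
33.48 [0.5064 0.0139 0.0215] [-0.1833  0.4055 -1.7777] [-0.0632 -0.3882  0.0191] -0.5297997626158196 yaw 127.21324035498716
```

Call:
send_rows([
  [[0,0,0],[0,0,0.01]],
  [[0,0,0],[0,0,0.02]],
  [[0,0,0],[0,0,0.02]],
])

```text
clock: 33.85
tool_pos: [0.5064, 0.0138, 0.0215]
eef_rot: [0.472, 0.881, -0.0, 0.0]
contact_force: [1.6, -0.8, -4.9]
opening: 0.522
finger_force: 39.6
```

```bash
python3 m.py
```

```text
33.85 [0.5064 0.0138 0.0215] [ 1.5774 -0.8251 -4.9326] [-0.3169 -0.6127  0.0238] -0.5845397126719623 yaw 123.61527279120425
```

Call:
send_rows([
  [[0,0,0.0016],[0,0,0]],
  [[0,0,0.0016],[0,0,0]],
])

```text
clock: 34.1
tool_pos: [0.5064, 0.0138, 0.0213]
eef_rot: [0.472, 0.881, -0.0, 0.0]
contact_force: [1.3, -2.5, 0.0]
opening: 0.519
finger_force: 39.6
```

```bash
python3 m.py
```

```text
34.1 [0.5064 0.0138 0.0213] [ 1.2929 -2.4972  0.0227] [-0.4441 -0.4406  0.0152] -0.585275563152069 yaw 123.64330627945739
```

Call:
send_rows([
  [[0,0,0.0005],[0,0,0.008]],
  [[0,0,0.001],[0,0,0.016]],
  [[0,0,0.001],[0,0,0.016]],
])

```text
clock: 34.48
tool_pos: [0.5065, 0.014, 0.0211]
eef_rot: [0.494, 0.869, -0.0, 0.0]
contact_force: [1.0, -2.6, 3.1]
opening: 0.521
finger_force: 39.7
```

```bash
python3 m.py
```

```text
34.48 [0.5065 0.014  0.0211] [ 1.0035 -2.6315  3.1316] [-0.6664 -0.3021  0.1441] -0.6298596618181168 yaw 120.75485864625092
```

Call:
send_rows([
  [[0,0,0],[0,0,0.006]],
  [[0,0,0.0002],[0,0,0.012]],
  [[0,0,0.0002],[0,0,0.012]],
])

```text
clock: 34.85
tool_pos: [0.5064, 0.0141, 0.0209]
eef_rot: [0.511, 0.86, -0.0, 0.0]
contact_force: [0.8, -3.2, 4.2]
opening: 0.522
finger_force: 39.8
```

```bash
python3 m.py; python3 m.py
```

```text
34.85 [0.5064 0.0141 0.0209] [ 0.8222 -3.2383  4.2224] [-0.7051 -0.3368  0.1773] -0.6623746240988638 yaw 118.59930613399708
34.85 [0.5064 0.0141 0.0209] [ 0.8222 -3.2383  4.2224] [-0.7051 -0.3368  0.1773] -0.6623746240988638 yaw 118.59930613399708
```

Call:
send_rows([
  [[0,0,-0.001],[0,0,0.006]],
  [[0,0,-0.001],[0,0,0.014]],
  [[0,0,-0.001],[0,0,0.014]],
])

```text
clock: 35.22
tool_pos: [0.5064, 0.0141, 0.0209]
eef_rot: [0.529, 0.848, -0.0, 0.0]
contact_force: [2.2, -3.9, -0.0]
opening: 0.52
finger_force: 39.9
```

```bash
python3 m.py
```

```text
35.23 [0.5064 0.0141 0.0209] [ 2.2297 -3.9497 -0.0225] [-0.7155 -0.686   0.2112] -0.6994213440073579 yaw 116.06492489349222
```

Call:
send_rows([
  [[0,0,0.0003],[0,0,0.005]],
  [[0,0,0.0004],[0,0,0.01]],
  [[0,0,0.0004],[0,0,0.01]],
])

```text
clock: 35.6
tool_pos: [0.5065, 0.0142, 0.0209]
eef_rot: [0.543, 0.84, -0.0, 0.0]
contact_force: [2.7, -3.4, -2.3]
opening: 0.522
finger_force: 40.0
```

```bash
python3 m.py
```

```text
35.6 [0.5065 0.0142 0.0209] [ 2.691  -3.3999 -2.2998] [-0.8273 -0.795   0.3557] -0.7263237339147912 yaw 114.2802125214736
```

Snug, with torque around 0.3 N m. I'll let go and lift clear.

Call:
send_rows([
  [[0,0,0],[0,0,0]],
  [[0,0,0],[0,0,0]],
  [[0,0,0],[0,0,0]],
  [[0,0,0],[0,0,0]],
  [[0,0,-0.05],[0,0,0]],
  [[0,0,-0.2],[0,0,0]],
  [[0,0,-0.35],[0,0,0]],
  [[0,0,-0.35],[0,0,0]],
  [[0,0,-0.35],[0,0,0]],
], fingers=0.8)

```text
clock: 36.72
tool_pos: [0.5059, 0.0138, 0.1255]
eef_rot: [0.543, 0.84, -0.0, -0.0]
contact_force: [-0.9, -0.5, 0.1]
opening: 0.8
finger_force: 0.0
```

```bash
python3 m.py
python3 - <<'E'
from h import *
s=avg("side",4);cv2.imwrite("pics/m7.png",crop(s,333,228,26,11))
E
```

```text
36.73 [0.5059 0.0138 0.1255] [-0.9413 -0.5199  0.104 ] [-0.0566 -0.0973  0.0159] -0.5038990393488568 yaw 114.29003112615001
```

View pics/m7.png

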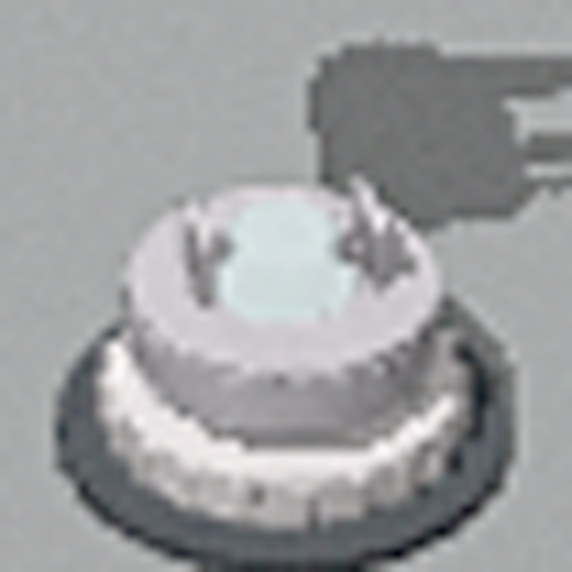

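m7 shows the ring level on the thread around (285,285), with the glass block standing through its hole. The gripper is clear, so I'm handing in.

```bash
python3 -c "
from plant import *
print(finish_job())"
```

```text
the job is handed in; nothing more can be done
None
```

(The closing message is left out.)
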